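# Lift the hot boiled egg out of the egg cooker with the tongs

### The job

The eggs in the little egg cooker are boiled and too hot for hands: take the clear lid off by its knob and stand it rim down on the worktop beside the cooker. Then pick up the kitchen tongs, close them on the front egg (the one above the dial) and lift it about 5 cm, and finish while still holding it there in the tongs above the cooker, so that it drips back into it. Leave the other egg in its seat, never touch an egg with the gripper itself, and do not move the salt shaker, pepper mill or jar.

Things in the scene. Friction and masses are not known exactly. Their poses are not given: they have to be found in the camera images.
- cooker: Low round egg cooker, 160 mm across, steel with dark foot and rim, fixed to the worktop. Origin: centre of its underside; x from the dial on its front (facing the robot) to its back; z up. The rim that carries the lid is at z 66. The dial stands out to x -93 at z 37, two lugs to y +-93 at z 41 to 51.
- seat_front (a point): Centre of the top of the front egg seat, an upright ring 36 mm across, at x -40, y 0, z 70 in the cooker's frame. Two like seats stand at (20, 35), holding the back egg, and (20, -35), empty.
- lid: Clear plastic domed lid, 148 mm across and 64 mm high without the knob, 120 g, open below. Origin: centre of its rim plane (underside); z up. At the start it rests on the cooker's rim, over the eggs (they reach 53 mm up into it).
- lid_knob (a point): Middle of the dark knob on the lid's top, on the lid's axis, 78 mm above the rim plane. The knob is a round post 25 mm across, 27 mm tall (64 to 91 mm above the rim plane).
- egg_front: Boiled egg in its shell, 60 g, 44 mm across and 57 mm tall, standing small end down in the front seat, its lower tip at the body's origin. To be lifted out.
- egg_front_center (a point): Centre of the front egg where it is widest, 31 mm above its lower tip; at the start about 93 mm above the worktop.
- egg_back: The other egg, same size, in the back left seat. Stays there.
- tongs: Sprung kitchen tongs, 245 mm long, 120 g, lying with their two steel arms side by side on edge. Origin: at worktop level, midway between the arms' dark rubber grip pads, within 15 mm of the balance point; x to the wide open jaws, away from the pin (at x -100); y to the left arm; z up. Pinch both grip pads from above: 50 mm long, z 2 to 26, 57 mm wide over both when open (61 mm at their front end).
- tongs_jaws (a point): Middle of the gap between the cupped rubber jaws, on the centre line 95 mm ahead of tongs, 13 mm above the tongs' underside. Jaws: 40 mm long along the tongs (20 mm either way from here), 26 mm high, 72 mm apart inside when open.
- tongs_left (a joint): Squeeze of each arm (rad; both close evenly): 0 open; 0.04 with jaws 58 mm apart, 49 mm over the pads; 0.08 on an egg, 41 mm over the pads; 0.18 shut. A spring opens them: 5 N at the pads at first, 9 N at an egg's width; half of any further grip reaches the jaws. Partly squeezed, the spring's push keeps them in the fingers; on the egg grip with 30 to 50 N.
- salt: Salt shaker, 44 mm across, 90 mm tall, behind the cooker to the right. Bystander.
- pepper: Wooden pepper mill, 58 mm across, 170 mm tall, behind the cooker to the left. Bystander.
- jar: Screw-top jar, 65 mm across, 86 mm tall, to the right beyond the tongs. Bystander.

How it is judged (in metres and radians):
On the way, in this order (a step that is already met when the one before it is completed fails the run):
1. the lid stands rim down on the worktop beside the cooker, let go (height (world z) of lid below 0.012 m and angle between lid's own z axis and vertical below 0.15 rad and horizontal distance between lid and cooker above 0.15 m and contact force between each of the arm, the fingers and lid below 0.1 N), for 0.2 s.
2. the tongs are held and lifted (contact force between the fingers and tongs above 0.5 N and height (world z) of tongs above 0.05 m), for 0.2 s.
3. the tongs have lifted the front egg out of its seat (all of step 2 and contact force between tongs and egg_front above 0.3 N and contact force between cooker and egg_front below 0.05 N and z of egg_front_center in the frame of cooker above 0.133 m), for 0.2 s.
At the end, for the whole second after the job is handed in: The robot holds the tongs and they alone carry the front egg, still, 4 cm or more above its place in the seat and within 9 cm of the cooker's axis; the lid stands rim down on the worktop, let go, centre 15 cm or more from the cooker's; the back egg has moved less than 15 mm (all of step 1 and all of step 3 and horizontal distance between egg_front_center and cooker below 0.09 m and linear speed of egg_front below 0.03 m/s and contact force between cooker and tongs below 0.05 N and distance of egg_back from where it was at the start of the episode below 0.015 m); the arm keeps its last pose, push and grip.
It fails at once if the robot touches an egg itself instead of with the tongs (contact force between any of the fingers, the arm and egg_front above 0.3 N or contact force between any of the fingers, the arm and egg_back above 0.3 N).
It fails at once if the back egg is pushed out of its seat (distance of egg_back from where it was at the start of the episode above 0.03 m).
It fails at once if the salt shaker, the pepper mill or the jar is moved more than 3 cm (distance of any of salt, pepper, jar from where it was at the start of the episode above 0.03 m).
It also fails if it takes over 48 s, if anything falls off the work surface, if the arm or the gripper's body presses on something with over 40 N, if the wrist force passes 120 N, or if a joint passes its speed limit or range.

### The arm

A 6-joint arm with a two-finger parallel gripper is mounted at the origin on a cart in front of the work surface, level with it; the furniture and walls round the work are solid. World frame = base frame: x ahead of the robot, y to its left, z up, the work surface at z = 0. Lengths are in m, angles in degrees, forces in N, time in s.
With the tool pointing down it reaches from about 0.375 to 0.9 m from the base axis. Payload 3.1 kg.
Tool frame: the origin (TCP) lies on the centre line of the jaws, within the pads' length; the fingertips stand 17 mm ahead of it and the grasp point (between the pads) lies 2 mm behind it; z points along the fingers, y is the line along which they close (so a half turn about z gives the same grasp; the last joint's range is limited). The gripper opens to 87 mm and grips with 3 to 60 N. Pads are 19 mm wide; open, the fingers measure 117 mm over their backs; the gripper's body (75 mm by 190 mm) begins 51 mm behind the grasp point.
Start: joints at [-85.686, 30.224, 82.088, -0, 67.689, -10.227], TCP at [0.157, -0.605, 0.24] pointing down, gripper open.
Joint ranges: [-176.69, 176.69], [-43.24, 126.21], [12.49, 139.97], [-82, 262], [0, 151.66], [-163.58, 163.58]. Speed limits (degrees/s): [159.86, 159.86, 180, 180, 180, 180].

### API

Orientations are given as a 3x3 rotation matrix whose columns are the frame's x, y, z axes.
In Python, from rig import bot, imaging, finder gives the robot as it stands. The module is installed in compiled form; this text tells all that it offers.
- The arm moves only by the tool play_rows, never from a script. Its argument "motion" is a list that holds one entry, the list of rows, each a list of 6 numbers: the shift along the tool's x, y, z in shares of 0.4 m (1.0 is 0.4 m), then the turn, a rotation vector about the tool's x, y, z in a scale on which 1.0 is 2 rad. In form: [[[dx, dy, dz, wx, wy, wz], ...]]. A call has 1 to 8 rows; each row is the pose to reach, as a shift and turn from the pose commanded when the call began, along the tool's axes at that moment; what a row does not reach only later rows make up. A row lasts 1/12 s, in which the tool goes at most 41.7 mm and 7.16 degrees, less where a joint would pass 70% of its speed; a pose out of reach is approached as far as the arm can. Shift and turn numbers lie between -1 and 1, and a call with a number outside is refused. A call with a gripper value outside its range is refused whole. "fingers" is the finger opening in m, from 0 to 0.087, set as the call begins (left out, the last holds). The fingers move at their own pace and stop on an object; the grip force is fixed at half the most. Time passes only in rows, so rows that repeat a pose let the fingers close. It gives the time, the measured TCP pose, the force, the opening and the grip force at its end, in the units of the state.
- bot.read_state(): the state, without advancing time (a new reading comes with each control period).
- imaging.capture(name): name is "scene" or "side" or "wrist"; returns a dict with "frame" (384x512x3 uint8, red, green, blue), "camera_matrix" (3x3 intrinsics, pixels), "R" (3x3) and "t" (3): a world point X has camera coordinates R X + t. Camera axes: x right, y down, z forward; pixel columns grow to the right and rows downward; lengths in m; the calibration is good to about 2 mm. A picture is of the moment at which its call begins. There is no depth.
- bot.hand_in(): hands the job in; it is judged then, once.
Trained networks look in the newest picture that a camera, given by its name, has taken for a name from the list of things; names that differ only in an ending like _2 or _b are one class to them, and where a whole thing is asked for, a point or a joint stands for the part that bears it (a point fixed in the world has none). Each returns a list of dicts, best first, with "confidence" (0 to 1); they miss things now and then, are a little off and sometimes report something else, mostly with a low value. They report only what shows in the picture. A call takes as long as a camera call.
- finder.recognise(camera, name): "at" ([x, y, z] in m, in world coordinates, good to about 4 mm: the middle of the surface that is visible of it).
- finder.outline_of(camera, name): "pixels" (384x512 bool, what is visible of it).
The state is a dict: "time_s": time; "joint_positions": joint angles; "qvel": joint speeds; "tau": joint torques, N m; "position": TCP position; "tcp_rot": TCP orientation; "force": force on the tool from outside, world axes, zero at the start; "moment": the same for the moment, N m; "opening": opening from 0.0 (shut) to 1.0 (fully open); "grasp_force": force on a finger pad.
Only numpy, scipy, OpenCV 4.12 (cv2) and the standard library are available. Lean on these libraries where they do the work, as an engineer would, in place of code of your own. Each camera call takes 0.05 s, during which the arm holds its last target. There are 200 camera calls.

## Working session

There is one attempt and no reset: what is moved stays moved. The work goes in short steps, Python scripts to look and compute and a tool call to move; the robot and the scene stay as the last step left them, time stands still between calls to the robot, and variables do not carry over. Pictures are saved under pics/ and viewed, at most 10 in all, crops included, and the job is handed in when it is done.

Besides the shell and the picture viewer there is one more tool, called after "Call:" as name([rows], argument=value, ...), one row to a line, values as JSON. play_rows: Moves the arm, as the interface text tells. Its arguments: {"type":"object","properties":{"motion":{"type":"array"},"fingers":{"type":"number"}},"required":["motion"]}

```bash
mkdir -p pics; python3 - <<'E'
from rig import bot, imaging, finder
import cv2, numpy as np
s=bot.read_state(); print(s['time_s'],s['position'],np.round(s['tcp_rot'],3).tolist(),s['opening'])
ims=[]
for c in ("scene","side"):
    d=imaging.capture(c); ims.append(d["frame"]); print(c,np.round(-d["R"].T@d["t"],3))
    for n in ("cooker","lid","lid_knob","egg_front","egg_back","tongs","tongs_jaws","salt","pepper","jar"):
        r=finder.recognise(c,n); print(n,[(np.round(x["at"],3).tolist(),round(x["confidence"],2)) for x in r[:2]])
cv2.imwrite("pics/a.png",cv2.resize(np.vstack(ims),None,fx=.78,fy=.78)[:,:,::-1]) 
cv2.imwrite("pics/scene.png",ims[0][:,:,::-1]);cv2.imwrite("pics/side.png",ims[1][:,:,::-1])
E
```

```text
0.0 [ 0.15691686 -0.60425364  0.23858964] [[0.968, 0.251, -0.0], [0.251, -0.968, 0.002], [0.0, -0.002, -1.0]] 1.0017610753156863
scene [0.148 0.808 0.579]
cooker [([0.589, 0.169, 0.043], 0.8)]
lid [([0.612, 0.151, 0.118], 0.86)]
lid_knob [([0.604, 0.15, 0.12], 0.8), ([0.585, 0.168, 0.045], 0.23)]
egg_front []
egg_back [([0.588, 0.171, 0.041], 0.7)]
tongs [([0.5, -0.325, 0.01], 0.79)]
tongs_jaws [([0.5, -0.327, 0.017], 0.61)]
salt [([0.736, -0.118, 0.051], 0.64)]
pepper [([0.742, 0.256, 0.079], 0.85), ([0.739, -0.115, 0.05], 0.67)]
jar [([0.702, -0.275, 0.052], 0.7)]
side [0.29  1.059 0.999]
cooker [([0.597, 0.176, 0.048], 0.66)]
lid [([0.625, 0.144, 0.119], 0.6)]
lid_knob [([0.623, 0.144, 0.123], 0.84)]
egg_front []
egg_back []
tongs [([0.5, -0.33, 0.013], 0.95)]
tongs_jaws [([0.499, -0.33, 0.017], 0.75), ([0.749, 0.259, 0.079], 0.6)]
salt [([0.742, -0.118, 0.05], 0.71), ([0.6, 0.179, 0.05], 0.67)]
pepper []
jar [([0.713, -0.275, 0.06], 0.86), ([0.624, 0.144, 0.122], 0.31)]
```

View pics/a.png

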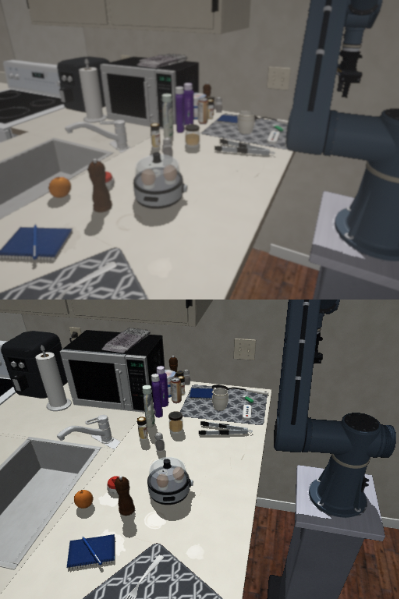

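The cooker sits near scene pixel (203,235) and the tongs near (315,190), both small in the frame. I'll enlarge crops of each.

```bash
python3 - <<'E'
import cv2,numpy as np
a=cv2.imread("pics/scene.png");b=cv2.imread("pics/side.png")
def c(i,x,y,w,h): return cv2.resize(i[y:y+h,x:x+w],(400,300),interpolation=cv2.INTER_CUBIC)
cv2.imwrite("pics/b.png",np.vstack([np.hstack([c(a,150,180,120,90),c(a,260,160,120,90)]),np.hstack([c(b,160,190,120,90),c(b,240,140,120,90)])]))
E
```

```text
(no output)
```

View pics/b.png

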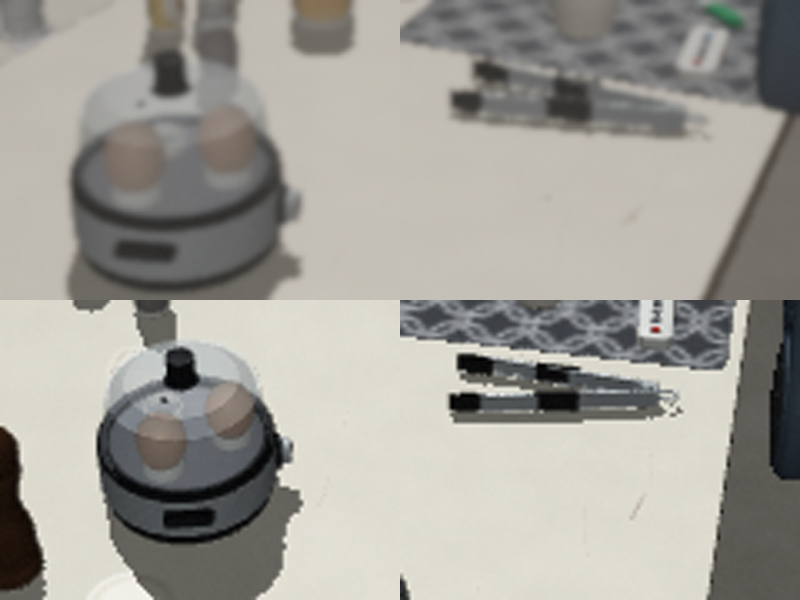

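Both eggs show under the lid: the front one is on the right, on the dial side (dial at scene ≈(237,241), side ≈(246,235)). The knob is at scene ≈(201,202) and side ≈(214,210). The tongs lie with the jaws to the left (+x), and the pads are at scene (311,191)/(312,185) and side (287,170)/(287,162). Next I'll triangulate these.

```bash
cat > h.py <<'E'
from rig import bot, imaging, finder
import numpy as np, cv2
def ray(d,p):
    v=d["R"].T@np.linalg.solve(d["camera_matrix"],[p[0],p[1],1.]); return -d["R"].T@d["t"], v/np.linalg.norm(v)
def onz(d,p,z):
    o,v=ray(d,p); return o+v*(z-o[2])/v[2]
def tri(dps):
    A=np.zeros((3,3));b=np.zeros(3)
    for d,p in dps:
        o,v=ray(d,p);M=np.eye(3)-np.outer(v,v);A+=M;b+=M@o
    return np.linalg.solve(A,b)
def proj(d,X):
    c=d["camera_matrix"]@(d["R"]@np.asarray(X,float)+d["t"]); return c[:2]/c[2]
E
python3 - <<'E'
from h import *
a=imaging.capture("scene");b=imaging.capture("side")
P=dict(knob=((201,202.5),(214,210.4),.144),dial=((237,241.5),(246,235),.037),Lpad=((311,191),(287,170.3),.014),Rpad=((311.6,185),(286.8,161.6),.014),Ljaw=((280,191),(259,170.6),.013),Rjaw=((287,181.6),(262,159.2),.013))
for n,(p,q,z) in P.items(): print(n,*[np.round(x,3) for x in (tri([(a,p),(b,q)]),onz(a,p,z),onz(b,q,z))])
for c,n in (("scene","lid_knob"),("side","lid_knob"),("scene","cooker"),("side","cooker"),("scene","egg_front_center"),("side","egg_front_center")):
    o=finder.outline_of(c,n)
    for x in o[:2]:
        y,u=np.nonzero(x["pixels"]); print(c,n,round(x["confidence"],2),len(y),u.mean().round(1),y.mean().round(1),u.min(),u.max(),y.min(),y.max())
E
```

```text
knob [0.633 0.111 0.14 ] [0.629 0.119 0.144] [0.631 0.114 0.144]
dial [0.546 0.093 0.044] [0.551 0.087 0.037] [0.547 0.084 0.037]
Lpad [ 0.484 -0.285  0.027] [ 0.492 -0.314  0.014] [ 0.488 -0.302  0.014]
Rpad [ 0.497 -0.337  0.026] [ 0.505 -0.36   0.014] [ 0.498 -0.357  0.014]
Ljaw [ 0.591 -0.29   0.005] [ 0.585 -0.272  0.013] [ 0.588 -0.28   0.013]
Rjaw [ 0.594 -0.357  0.01 ] [ 0.592 -0.351  0.013] [ 0.592 -0.354  0.013]
scene lid_knob 0.65 2399 202.0 221.2 173 232 195 245
side lid_knob 0.71 1875 215.0 224.4 191 240 202 247
scene cooker 0.65 1484 205.5 251.2 171 240 223 267
side cooker 0.8 863 218.5 249.6 190 247 230 262
```

The rows are not in the units I measure in: shifts go in shares of 0.4 m and turns go in shares of 2 rad. I convert before sending: 0.32 m / 0.4 = 0.8, -0.06 m / 0.4 = -0.15, 14.5 degrees / 114.5916 = 0.1265.

Call:
play_rows([
  [[0.1,-0.0625,-0.0175,0,0,0.0262],[0.2,-0.125,-0.0375,0,0,0.0524],[0.3,-0.1875,-0.055,0,0,0.0785],[0.4,-0.25,-0.075,0,0,0.1047],[0.5,-0.3125,-0.095,0,0,0.1265],[0.6,-0.375,-0.1125,0,0,0.1265],[0.7,-0.4375,-0.1325,0,0,0.1265],[0.8,-0.5,-0.15,0,0,0.1265]],
], fingers=0.087)

```text
time_s: 2.17
position: [0.3844, -0.3644, 0.2926]
tcp_rot: [[1.0, 0.0, 0.0], [0.0, -1.0, -0.0], [0.0, 0.0, -1.0]]
force: [0.3, -1.5, 0.7]
opening: 0.999
grasp_force: 0.0
```

Call:
play_rows([
  [[0,0,0,0,0,0],[0,0,0,0,0,0]],
])

```text
time_s: 2.33
position: [0.3848, -0.3644, 0.2927]
tcp_rot: [[1.0, 0.006, 0.001], [0.006, -1.0, -0.001], [0.001, 0.001, -1.0]]
force: [-0.2, -0.8, -0.6]
opening: 1.002
grasp_force: 0.0
```

```bash
python3 - <<'E'
from h import *
d=imaging.capture("wrist"); cv2.imwrite("pics/w1.png",d["frame"][:,:,::-1])
print(np.round(-d["R"].T@d["t"],3),np.round(d["R"],2).tolist(), bot.read_state()["position"],np.round(bot.read_state()["tcp_rot"],3).tolist())
for n in ("tongs","tongs_jaws","jar"):
    r=finder.recognise("wrist",n); print(n,[(np.round(x["at"],3).tolist(),round(x["confidence"],2)) for x in r[:2]])
E
```

```text
[ 0.467 -0.363  0.438] [[0.0, -1.0, 0.0], [-0.95, -0.0, 0.3], [-0.3, -0.0, -0.95]] [ 0.3837922  -0.36562206  0.29234844] [[1.0, 0.003, -0.0], [0.003, -1.0, -0.001], [-0.0, 0.001, -1.0]]
tongs [([0.479, -0.332, 0.02], 0.88)]
tongs_jaws [([0.481, -0.331, 0.023], 0.74)]
jar []
```

View pics/w1.png

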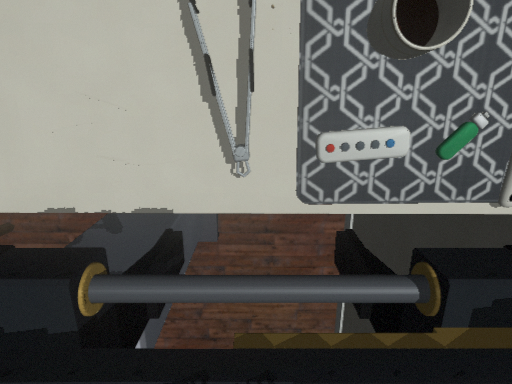

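The wrist view shows the tongs: pin at about (241,153), left pad centre (211,74), right pad centre (251,68), jaws cut off at the top edge.

```bash
python3 - <<'E'
from h import *
d=imaging.capture("wrist")
for n,p in dict(pin=(241,153),Lpad=(210,74),Rpad=(251.5,68)).items(): print(n,np.round(onz(d,p,.026),4))
E
```

```text
pin [ 0.393 -0.343  0.026]
Lpad [ 0.491  -0.3067  0.026 ]
Rpad [ 0.4978 -0.3578  0.026 ]
```

Scaled: -0.28 m / 0.4 = -0.7, 0.145 m / 0.4 = 0.3625.

Call:
play_rows([
  [[0.05,-0.0875,-0.005,0,0,0],[0.1,-0.175,-0.01,0,0,0],[0.1375,-0.2625,-0.015,0,0,0],[0.175,-0.35,-0.02,0,0,0],[0.225,-0.4375,-0.025,0,0,0],[0.2625,-0.525,-0.03,0,0,0],[0.3125,-0.6125,-0.035,0,0,0],[0.3625,-0.7,-0.04,0,0,0]],
])

```text
time_s: 3.25
position: [0.5284, -0.0857, 0.308]
tcp_rot: [[1.0, -0.002, -0.0], [-0.002, -1.0, -0.0], [-0.0, 0.0, -1.0]]
force: [1.0, -0.7, 0.2]
opening: 0.999
grasp_force: 0.0
```

Scaled: -0.198 m / 0.4 = -0.495, -0.17 m / 0.4 = -0.425.

Call:
play_rows([
  [[0.045,-0.0875,0,0,0,0],[0.09,-0.175,0,0,0,0],[0.1375,-0.2625,0,0,0,0],[0.175,-0.35,0,0,0,0],[0.2125,-0.425,0,0,0,0],[0.25,-0.495,0,0,0,0],[0.25,-0.495,0,0,0,0],[0.25,-0.495,0,0,0,0]],
])

```text
time_s: 3.92
position: [0.6285, 0.1121, 0.307]
tcp_rot: [[1.0, 0.001, -0.001], [0.001, -1.0, -0.0], [-0.001, 0.0, -1.0]]
force: [0.1, 0.2, -1.2]
opening: 0.997
grasp_force: 0.0
```

```bash
python3 - <<'E'
from h import *
d=imaging.capture("wrist"); cv2.imwrite("pics/w2.png",d["frame"][:,:,::-1])
print(np.round(-d["R"].T@d["t"],3), bot.read_state()["position"])
for n in ("lid_knob","egg_front_center","egg_back","cooker"):
    r=finder.recognise("wrist",n); print(n,[(np.round(x["at"],3).tolist(),round(x["confidence"],2)) for x in r[:2]])
E
```

```text
[0.711 0.113 0.452] [0.62793924 0.1110537  0.30716635]
lid_knob [([0.645, 0.111, 0.132], 0.76)]
egg_front_center []
egg_back []
cooker [([0.674, 0.1, 0.068], 0.77)]
```

View pics/w2.png

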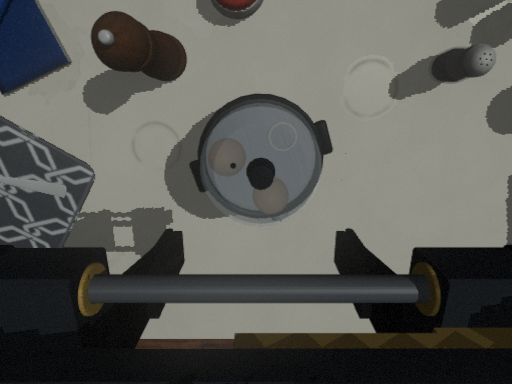

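The view is from above. Knob top ≈(261,172), lugs ≈(199,176) and (323,137), front egg ≈(270,196), back egg ≈(227,157), empty seat (283,136).

```bash
python3 - <<'E'
from h import *
d=imaging.capture("wrist")
k=onz(d,(261,170),.157);L=onz(d,(199,176),.05);R=onz(d,(323,137),.05)
print(k,L,R,(L+R)/2,np.linalg.norm(L-R),'yaw',np.degrees(np.arctan2(*(-(L-R)[0],(L-R)[1]))))
for n,p,z in (("front",(270,196),.115),("back",(227,157),.115),("seat",(283,136),.07)): print(n,onz(d,p,z))
E
```

```text
[0.64173682 0.10871125 0.157     ] [0.60900981 0.19028831 0.05      ] [0.65997165 0.02851795 0.05      ] [0.63449073 0.10940313 0.05      ] 0.16960765513546733 yaw 17.48577304516731
front [0.6017162  0.09817462 0.115     ]
back [0.64666783 0.14559145 0.115     ]
seat [0.66380545 0.08130016 0.07      ]
```

Scaled: 0.155 m / 0.4 = 0.3875, 0.13 m / 0.4 = 0.325.

Call:
play_rows([
  [[0.0225,0.005,0.0875,0,0,0],[0.0225,0.005,0.175,0,0,0],[0.0225,0.005,0.25,0,0,0],[0.0225,0.005,0.325,0,0,0],[0.0225,0.005,0.3625,0,0,0],[0.0225,0.005,0.3875,0,0,0],[0.0225,0.005,0.3875,0,0,0]],
])

```text
time_s: 4.8
position: [0.6355, 0.1094, 0.1508]
tcp_rot: [[1.0, -0.0, -0.005], [-0.0, -1.0, -0.0], [-0.005, 0.0, -1.0]]
force: [0.1, 0.1, -0.1]
opening: 0.998
grasp_force: 0.0
```

Call:
play_rows([
  [[0,0,0,0,0,0],[0,0,0,0,0,0],[0,0,0,0,0,0],[0,0,0,0,0,0],[0,0,0,0,0,0],[0,0,0,0,0,0],[0,0,0,0,0,0],[0,0,0,0,0,0]],
], fingers=0.0)

```text
time_s: 5.47
position: [0.637, 0.1103, 0.1532]
tcp_rot: [[1.0, 0.001, 0.0], [0.001, -1.0, 0.0], [0.0, -0.0, -1.0]]
force: [0.0, 0.4, 0.8]
opening: 0.474
grasp_force: 0.0
```

Call:
play_rows([
  [[0,0,0,0,0,0],[0,0,0,0,0,0],[0,0,0,0,0,0],[0,0,0,0,0,0],[0,0,0,0,0,0],[0,0,0,0,0,0]],
])

```text
time_s: 5.97
position: [0.6369, 0.1102, 0.153]
tcp_rot: [[1.0, 0.001, -0.0], [0.001, -1.0, -0.0], [-0.0, 0.0, -1.0]]
force: [0.1, 0.1, -0.2]
opening: 0.273
grasp_force: 30.0
```

Scaled: -0.09 m / 0.4 = -0.225, -0.085 m / 0.4 = -0.2125.

Call:
play_rows([
  [[0,0,-0.025,0,0,0],[0,0,-0.0625,0,0,0],[0,0,-0.1125,0,0,0],[0,0,-0.1625,0,0,0],[0,0,-0.2125,0,0,0],[0,0,-0.225,0,0,0]],
])

```text
time_s: 6.47
position: [0.639, 0.1103, 0.2473]
tcp_rot: [[1.0, 0.001, 0.007], [0.001, -1.0, 0.0], [0.007, -0.0, -1.0]]
force: [0.3, 0.6, -0.4]
opening: 0.271
grasp_force: 30.0
```

Scaled: 0.21 m / 0.4 = 0.525, 0.19 m / 0.4 = 0.475.

Call:
play_rows([
  [[-0.025,0.0625,0,0,0,0],[-0.05,0.1375,0,0,0,0],[-0.0875,0.225,0,0,0,0],[-0.125,0.3125,0,0,0,0],[-0.1625,0.4,0,0,0,0],[-0.1925,0.475,0,0,0,0],[-0.2125,0.5125,0,0,0,0],[-0.2175,0.525,0,0,0,0]],
])

```text
time_s: 7.13
position: [0.5485, -0.1024, 0.2427]
tcp_rot: [[1.0, -0.003, -0.002], [-0.003, -1.0, -0.0], [-0.002, 0.0, -1.0]]
force: [0.1, -0.5, -1.4]
opening: 0.273
grasp_force: 30.0
```

Scaled: 0.15 m / 0.4 = 0.375, 0.145 m / 0.4 = 0.3625.

Call:
play_rows([
  [[0,0,0.0625,0,0,0],[0,0,0.1375,0,0,0],[0,0,0.2125,0,0,0],[0,0,0.275,0,0,0],[0,0,0.325,0,0,0],[0,0,0.3625,0,0,0],[0,0,0.375,0,0,0],[0,0,0.375,0,0,0]],
])

```text
time_s: 7.8
position: [0.5495, -0.0987, 0.0915]
tcp_rot: [[1.0, 0.001, -0.003], [0.001, -1.0, 0.002], [-0.003, -0.002, -1.0]]
force: [-0.6, 0.4, -0.7]
opening: 0.267
grasp_force: 30.0
```

```bash
python3 - <<'E'
from h import *
s=bot.read_state();print(s["position"],s["force"],s["opening"])
a=imaging.capture("scene")["frame"];w=imaging.capture("wrist")["frame"]
cv2.imwrite("pics/c.png",np.hstack([cv2.resize(a[150:300,170:370],(400,300)),cv2.resize(w,(400,300))])[:,:,::-1])
E
```

```text
[ 0.54949303 -0.09872178  0.09152962] [-0.60938402  0.40301394 -0.72946882] 0.267498491102734
```

View pics/c.png

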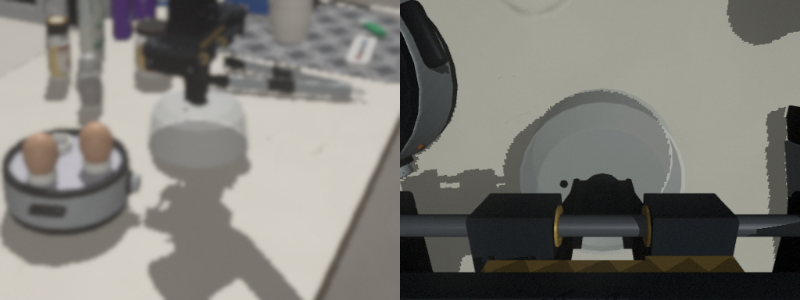

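The lid hangs level in the gripper just above the worktop, at about (197,130) in the left crop. Both eggs are still seated at (40,150) and (95,143). I'll lower the last few millimetres and let go.

Scaled: 0.005 m / 0.4 = 0.0125, 0.004 m / 0.4 = 0.01.

Call:
play_rows([
  [[0,0,0.005,0,0,0],[0,0,0.01,0,0,0],[0,0,0.0125,0,0,0],[0,0,0.0125,0,0,0]],
])

```text
time_s: 8.23
position: [0.5503, -0.0999, 0.0885]
tcp_rot: [[1.0, 0.001, 0.001], [0.001, -1.0, -0.0], [0.001, 0.0, -1.0]]
force: [0.6, -0.5, -2.0]
opening: 0.269
grasp_force: 30.0
```

Call:
play_rows([
  [[0,0,0,0,0,0],[0,0,0,0,0,0],[0,0,0,0,0,0],[0,0,0,0,0,0],[0,0,0,0,0,0],[0,0,0,0,0,0],[0,0,0,0,0,0],[0,0,0,0,0,0]],
], fingers=0.087)

```text
time_s: 8.9
position: [0.5502, -0.0999, 0.0881]
tcp_rot: [[1.0, 0.001, 0.0], [0.001, -1.0, 0.0], [0.0, -0.0, -1.0]]
force: [-0.5, 0.3, -0.2]
opening: 0.793
grasp_force: 0.0
```

Scaled: -0.16 m / 0.4 = -0.4, -0.135 m / 0.4 = -0.3375.

Call:
play_rows([
  [[0,0,-0.075,0,0,0],[0,0,-0.1625,0,0,0],[0,0,-0.25,0,0,0],[0,0,-0.3375,0,0,0],[0,0,-0.4,0,0,0]],
])

```text
time_s: 9.32
position: [0.5509, -0.1001, 0.2512]
tcp_rot: [[1.0, 0.001, 0.003], [0.001, -1.0, -0.001], [0.003, 0.001, -1.0]]
force: [0.7, -0.1, 1.0]
opening: 0.994
grasp_force: 0.0
```

Scaled: 0.232 m / 0.4 = 0.58, 0.07 m / 0.4 = 0.175.

Call:
play_rows([
  [[-0.025,0.0875,0,0,0,0],[-0.05,0.175,0,0,0,0],[-0.075,0.2625,0,0,0,0],[-0.1,0.35,0,0,0,0],[-0.125,0.4375,0,0,0,0],[-0.15,0.525,0,0,0,0],[-0.1625,0.58,0,0,0,0],[-0.1625,0.58,0,0,0,0]],
])

```text
time_s: 9.98
position: [0.4843, -0.3372, 0.248]
tcp_rot: [[1.0, -0.004, 0.001], [-0.004, -1.0, -0.003], [0.001, 0.003, -1.0]]
force: [0.4, 0.2, 0.3]
opening: 0.996
grasp_force: 0.0
```

```bash
python3 - <<'E'
from h import *
d=imaging.capture("wrist"); cv2.imwrite("pics/w3.png",d["frame"][:,:,::-1])
print(bot.read_state()["position"])
E
```

```text
[ 0.48455241 -0.33438504  0.24782803]
```

View pics/w3.png

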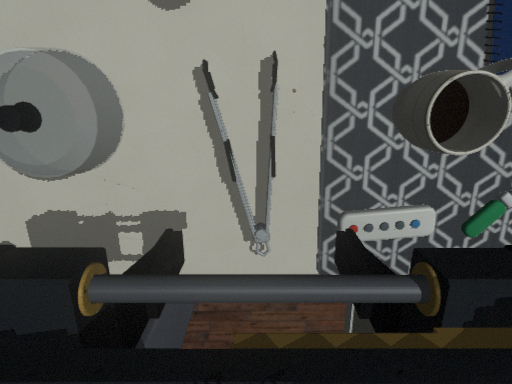

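The lid stands rim down on the left, with its knob at (20,117). The tongs: pin (261,231), left pad (230,160), right pad (273,156), jaws (209,79) and (275,71).

```bash
python3 - <<'E'
from h import *
d=imaging.capture("wrist")
q={n:onz(d,p,.026) for n,p in dict(pin=(261,231),Lpad=(230,160),Rpad=(273,156),Lj=(209.5,79),Rj=(275,71)).items()}
for n in q: print(n,np.round(q[n],4))
m=(q['Lpad']+q['Rpad'])/2;j=(q['Lj']+q['Rj'])/2
for a,b in ((q['pin'],m),(q['pin'],j),(m,j)): v=b-a;print(np.linalg.norm(v),np.degrees(np.arctan2(v[1],v[0])))
print(m,j,bot.read_state()["position"],onz(d,(20,117),.091))
E
```

```text
pin [ 0.4026 -0.3364  0.026 ]
Lpad [ 0.4947 -0.2997  0.026 ]
Rpad [ 0.4993 -0.3508  0.026 ]
Lj [ 0.5855 -0.2799  0.026 ]
Rj [ 0.5935 -0.3521  0.026 ]
0.09510660427648913 6.736228861309836
0.18801474918149522 6.229360652063005
0.09291567574151449 5.710540293538503
[ 0.49703807 -0.32526107  0.026     ] [ 0.58949263 -0.3160157   0.026     ] [ 0.48474148 -0.33248553  0.24772535] [ 0.54938016 -0.10956021  0.091     ]
```

Scaled: 0.226 m / 0.4 = 0.565, 0.22 m / 0.4 = 0.55, -6.2 degrees / 114.5916 = -0.0541.

Call:
play_rows([
  [[0.03,-0.0125,0.0875,0,0,-0.0262],[0.03,-0.0125,0.175,0,0,-0.0541],[0.03,-0.0125,0.2625,0,0,-0.0541],[0.03,-0.0125,0.35,0,0,-0.0541],[0.03,-0.0125,0.425,0,0,-0.0541],[0.03,-0.0125,0.5,0,0,-0.0541],[0.03,-0.0125,0.55,0,0,-0.0541],[0.03,-0.0125,0.565,0,0,-0.0541]],
])

```text
time_s: 10.75
position: [0.4958, -0.3233, 0.0186]
tcp_rot: [[0.994, 0.111, -0.005], [0.111, -0.994, 0.006], [-0.005, -0.006, -1.0]]
force: [-0.2, 0.7, 0.2]
opening: 1.001
grasp_force: 0.0
```

Call:
play_rows([
  [[0,0,0,0,0,0],[0,0,0,0,0,0],[0,0,0,0,0,0],[0,0,0,0,0,0],[0,0,0,0,0,0],[0,0,0,0,0,0],[0,0,0,0,0,0],[0,0,0,0,0,0]],
], fingers=0.047)

```text
time_s: 11.42
position: [0.4986, -0.3279, 0.0234]
tcp_rot: [[0.994, 0.108, 0.003], [0.108, -0.994, -0.002], [0.003, 0.003, -1.0]]
force: [1.6, -0.1, 7.2]
opening: 0.561
grasp_force: 8.5
```

Call:
play_rows([
  [[0,0,0,0,0,0],[0,0,0,0,0,0]],
])

```text
time_s: 11.58
position: [0.4987, -0.328, 0.0234]
tcp_rot: [[0.994, 0.108, 0.003], [0.108, -0.994, -0.002], [0.003, 0.003, -1.0]]
force: [3.0, -0.4, 6.1]
opening: 0.548
grasp_force: 8.8
```

Scaled: -0.15 m / 0.4 = -0.375, -0.14 m / 0.4 = -0.35.

Call:
play_rows([
  [[0,0,-0.025,0,0,0],[0,0,-0.075,0,0,0],[0,0,-0.15,0,0,0],[0,0,-0.225,0,0,0],[0,0,-0.3,0,0,0],[0,0,-0.35,0,0,0],[0,0,-0.375,0,0,0],[0,0,-0.375,0,0,0]],
])

```text
time_s: 12.25
position: [0.498, -0.3276, 0.1746]
tcp_rot: [[0.994, 0.109, 0.003], [0.109, -0.994, -0.003], [0.003, 0.003, -1.0]]
force: [0.3, 0.4, -1.7]
opening: 0.541
grasp_force: 6.7
```

```bash
python3 - <<'E'
from h import *
d=imaging.capture("wrist"); a=imaging.capture("side")["frame"];b=imaging.capture("scene")["frame"]
cv2.imwrite("pics/w4.png",np.vstack([cv2.resize(np.hstack([a[80:230,200:400],b[80:230,210:410]]),(800,300),interpolation=cv2.INTER_CUBIC),np.hstack([cv2.resize(d["frame"],(400,300)),np.zeros((300,400,3),np.uint8)])])[:,:,::-1]); cv2.imwrite("pics/w4w.png",d["frame"][:,:,::-1])
s=bot.read_state();print(s["position"],s["force"],s["moment"],s["opening"],s["grasp_force"])
E
```

```text
[ 0.4962213  -0.32598654  0.17053417] [-0.21187073  0.48246233 -1.52866277] [ 0.00642747 -0.02644263  0.01746739] 0.5392443940030586 6.7413389682769775
```

View pics/w4.png

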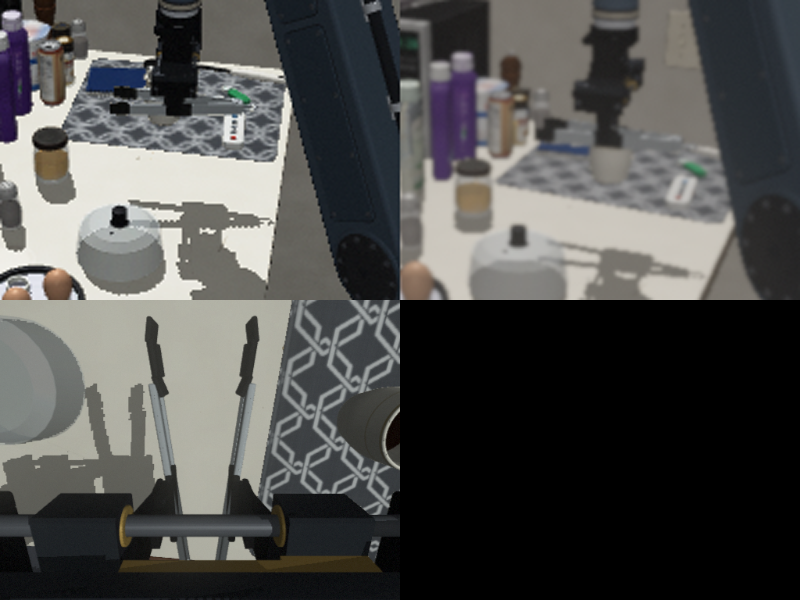

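The tongs are held and roughly level. In the wrist view the left jaw runs from (150,18) to (163,95) and the right jaw from (252,18) to (240,95), in half-pic pixels. Next I'll measure where the jaws are in the tool frame.

```bash
python3 - <<'E'
from h import *
d=imaging.capture("wrist");s=bot.read_state();T=np.array(s["position"]);R=np.array(s["tcp_rot"])
print(T)
for dz in (-.01,.003,.015):
  for n,p in dict(L0=(150,18),L1=(163,95),R0=(252,18),R1=(240,95)).items():
    X=onz(d,np.array(p)*1.28,T[2]+dz); print(dz,n,np.round(R.T@(X-T),4))
E
```

```text
[ 0.496176   -0.32591349  0.17016235]
-0.01 L0 [ 0.1138 -0.0302  0.0098]
-0.01 L1 [ 0.0709 -0.0249  0.0099]
-0.01 R0 [0.1137 0.0279 0.0096]
-0.01 R1 [0.0709 0.0231 0.0097]
0.003 L0 [ 0.1112 -0.0277 -0.0032]
0.003 L1 [ 0.0719 -0.0229 -0.0031]
0.003 R0 [ 0.1111  0.0255 -0.0034]
0.003 R1 [ 0.0719  0.0211 -0.0033]
0.015 L0 [ 0.1088 -0.0254 -0.0152]
0.015 L1 [ 0.0728 -0.021  -0.0151]
0.015 R0 [ 0.1087  0.0233 -0.0154]
0.015 R1 [ 0.0728  0.0192 -0.0153]
```

```bash
python3 - <<'E'
from h import *
s=bot.read_state();T=np.array(s["position"]);R=np.array(s["tcp_rot"])
for c in ("side","scene"):
    d=imaging.capture(c);o=finder.outline_of(c,"tongs")
    if o:
        y,u=np.nonzero(o[0]["pixels"]);print(c,o[0]["confidence"],u.min(),u.max())
        for k in range(u.min(),min(u.min()+14,u.max()),2): print(k,y[u==k].min(),y[u==k].max(),end=' | ')
        print([ (k,y[u==k].min(),y[u==k].max()) for k in range(u.max()-6,u.max()+1,2)])
    for n,tx in (("jaw",.0915),("pin",-.1)):
      for dz in (-.02,-.01,0,.01):
        print(n,dz,[np.round(proj(d,T+R@[tx,sy,-dz]),1).tolist() for sy in ((-.027,.027) if n=="jaw" else (0,))])
E
```

```text
side 0.81 255 327
255 132 137 | 257 125 138 | 259 124 138 | 261 124 138 | 263 124 138 | 265 124 138 | 267 125 138 | [(321, np.int64(131), np.int64(136)), (323, np.int64(133), np.int64(135)), (325, np.int64(133), np.int64(135)), (327, np.int64(134), np.int64(134))]
jaw -0.02 [[260.4, 137.2], [262.0, 129.3]]
jaw -0.01 [[260.4, 134.7], [262.0, 126.8]]
jaw 0 [[260.4, 132.2], [262.0, 124.4]]
jaw 0.01 [[260.4, 129.7], [262.0, 121.9]]
pin -0.02 [[316.0, 135.9]]
pin -0.01 [[316.2, 133.4]]
pin 0 [[316.4, 130.9]]
pin 0.01 [[316.6, 128.4]]
scene 0.62 278 352
278 145 149 | 280 144 150 | 282 141 150 | 284 140 151 | 286 139 151 | 288 140 151 | 290 140 151 | [(346, np.int64(149), np.int64(156)), (348, np.int64(149), np.int64(155)), (350, np.int64(150), np.int64(154)), (352, np.int64(151), np.int64(153))]
jaw -0.02 [[283.4, 150.2], [287.9, 145.0]]
jaw -0.01 [[283.5, 147.3], [288.0, 142.1]]
jaw 0 [[283.6, 144.3], [288.1, 139.2]]
jaw 0.01 [[283.6, 141.3], [288.2, 136.3]]
pin -0.02 [[345.2, 154.5]]
pin -0.01 [[345.5, 151.4]]
pin 0 [[345.8, 148.4]]
pin 0.01 [[346.1, 145.3]]
```

Scaled: -0.21 m / 0.4 = -0.525, -0.09 m / 0.4 = -0.225.

Call:
play_rows([
  [[0.005,-0.025,-0.005,0,0,0],[0.01,-0.075,-0.0125,0,0,0],[0.0225,-0.15,-0.02,0,0,0],[0.0325,-0.225,-0.025,0,0,0],[0.045,-0.3,-0.025,0,0,0],[0.055,-0.375,-0.025,0,0,0],[0.065,-0.45,-0.025,0,0,0],[0.075,-0.525,-0.025,0,0,0]],
], fingers=0.052)

```text
time_s: 13.32
position: [0.5039, -0.1127, 0.1821]
tcp_rot: [[0.994, 0.109, -0.0], [0.109, -0.994, 0.001], [-0.0, -0.001, -1.0]]
force: [-0.3, 0.1, -0.7]
opening: 0.599
grasp_force: 5.7
```

Scaled: -0.183 m / 0.4 = -0.4575, -0.178 m / 0.4 = -0.445, -11.3 degrees / 114.5916 = -0.0986.

Call:
play_rows([
  [[0.01,-0.075,0,0,0,-0.0175],[0.02,-0.15,0,0,0,-0.0349],[0.0325,-0.225,0,0,0,-0.0524],[0.045,-0.3,0,0,0,-0.0698],[0.055,-0.3625,0,0,0,-0.0873],[0.0625,-0.4125,0,0,0,-0.096],[0.0675,-0.445,0,0,0,-0.0986],[0.0675,-0.4575,0,0,0,-0.0986]],
])

```text
time_s: 13.98
position: [0.5106, 0.0726, 0.182]
tcp_rot: [[0.953, 0.304, -0.0], [0.304, -0.953, 0.001], [-0.0, -0.001, -1.0]]
force: [-0.1, -0.5, -1.9]
opening: 0.595
grasp_force: 5.7
```

Call:
play_rows([
  [[0,0,0,0,0,0],[0,0,0,0,0,0],[0,0,0,0,0,0]],
])

```text
time_s: 14.23
position: [0.5112, 0.0693, 0.182]
tcp_rot: [[0.954, 0.301, -0.0], [0.301, -0.954, -0.0], [-0.0, 0.0, -1.0]]
force: [-0.4, -0.4, -1.6]
opening: 0.602
grasp_force: 5.7
```

```bash
python3 - <<'E'
from h import *
d=imaging.capture("wrist"); s=bot.read_state();T=np.array(s["position"]);R=np.array(s["tcp_rot"])
cv2.imwrite("pics/w5.png",d["frame"][:,:,::-1]);print(T,s["opening"],s["grasp_force"])
print("jaw pred",[np.round(proj(d,T+R@[x,y,-.003]),0).tolist() for x in (.0715,.0915,.1115) for y in (-.03,.03)])
print("egg top at cooker est",proj(d,[.598,.097,.119]),"c",np.round(T+R@[.0915,-.001,.011],4))
E
```

```text
[0.51130715 0.06908006 0.18204591] 0.5978939580870595 5.7250890880823135
jaw pred [[193.0, 123.0], [328.0, 123.0], [190.0, 75.0], [331.0, 75.0], [187.0, 22.0], [334.0, 22.0]]
egg top at cooker est [258.81318951  82.20180982] c [0.5983 0.0975 0.171 ]
```

View pics/w5.png

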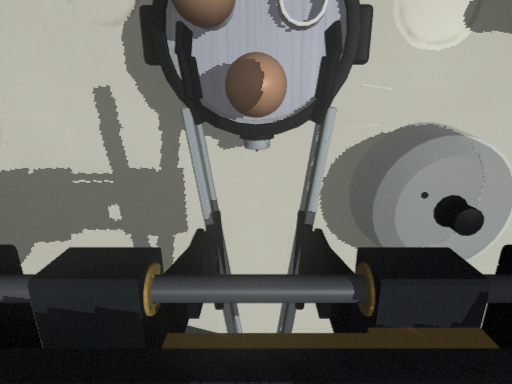

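The jaws straddle the front egg: egg at (256,84), left jaw (190,75), right jaw (328,80). The back egg and the lid are clear, so I'm descending.

Scaled: 0.08 m / 0.4 = 0.2, -0.001 m / 0.4 = -0.0025.

Call:
play_rows([
  [[0,-0.0025,0.02,0,0,0],[0,-0.0025,0.05,0,0,0],[0,-0.0025,0.0825,0,0,0],[0,-0.0025,0.115,0,0,0],[0,-0.0025,0.145,0,0,0],[0,-0.0025,0.1725,0,0,0],[0,-0.0025,0.1925,0,0,0],[0,-0.0025,0.2,0,0,0]],
])

```text
time_s: 14.95
position: [0.5101, 0.0704, 0.1005]
tcp_rot: [[0.954, 0.3, -0.003], [0.3, -0.954, 0.0], [-0.002, -0.001, -1.0]]
force: [-0.3, -0.1, -1.3]
opening: 0.6
grasp_force: 5.7
```

```bash
python3 - <<'E'
from h import *
d=imaging.capture("wrist");s=bot.read_state();print(s["position"],s["force"],s["opening"])
a=imaging.capture("side")["frame"]; b=imaging.capture("scene")["frame"]
cv2.imwrite("pics/w6.png",np.vstack([cv2.resize(np.hstack([a[180:270,180:300],b[170:260,170:290]]),(800,300),interpolation=cv2.INTER_CUBIC),np.hstack([cv2.resize(d["frame"],(400,300))]*2)])[:,:,::-1])
E
```

```text
[0.51019966 0.07048965 0.10062554] [ 0.31032014  1.28385325 -1.48297203] 0.6001013854324352
```

View pics/w6.png

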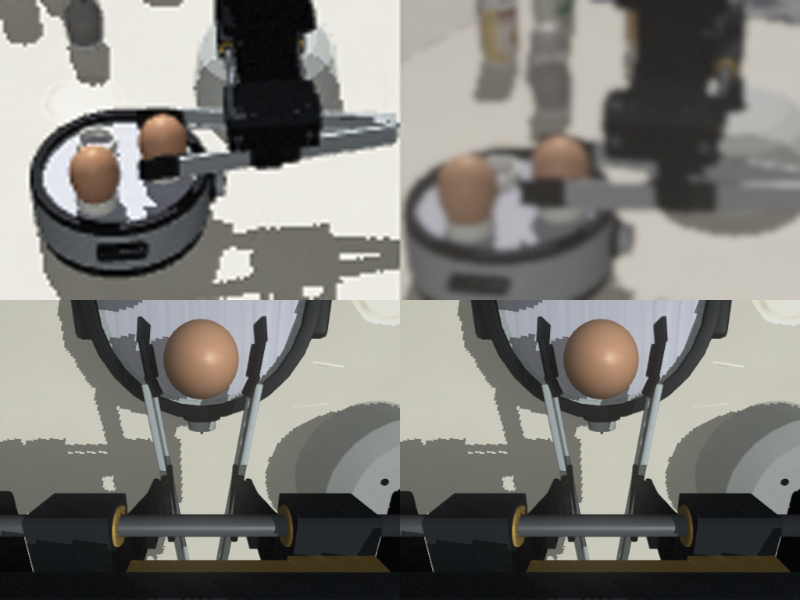

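The jaws sit on both sides of the front egg at mid height (egg (201,58), jaws (145,55) and (260,55) in the wrist crop), touching nothing. Closing now.

Call:
play_rows([
  [[0,0,0,0,0,0],[0,0,0,0,0,0],[0,0,0,0,0,0],[0,0,0,0,0,0],[0,0,0,0,0,0],[0,0,0,0,0,0],[0,0,0,0,0,0],[0,0,0,0,0,0]],
], fingers=0.0)

```text
time_s: 15.77
position: [0.5113, 0.071, 0.1023]
tcp_rot: [[0.953, 0.301, 0.001], [0.301, -0.953, 0.0], [0.001, 0.0, -1.0]]
force: [0.1, 0.5, 0.9]
opening: 0.471
grasp_force: 30.0
```

Scaled: -0.053 m / 0.4 = -0.1325, -0.048 m / 0.4 = -0.12.

Call:
play_rows([
  [[0,0,-0.0075,0,0,0],[0,0,-0.02,0,0,0],[0,0,-0.0375,0,0,0],[0,0,-0.0575,0,0,0],[0,0,-0.08,0,0,0],[0,0,-0.1025,0,0,0],[0,0,-0.12,0,0,0],[0,0,-0.1325,0,0,0]],
])

```text
time_s: 16.43
position: [0.5114, 0.0709, 0.1565]
tcp_rot: [[0.953, 0.301, 0.002], [0.301, -0.953, -0.0], [0.002, 0.001, -1.0]]
force: [0.7, -0.2, -0.7]
opening: 0.473
grasp_force: 30.0
```

Call:
play_rows([
  [[0,0,0,0,0,0],[0,0,0,0,0,0],[0,0,0,0,0,0],[0,0,0,0,0,0],[0,0,0,0,0,0],[0,0,0,0,0,0]],
])

```text
time_s: 16.93
position: [0.5107, 0.0709, 0.1546]
tcp_rot: [[0.954, 0.301, -0.001], [0.301, -0.954, 0.0], [-0.001, -0.0, -1.0]]
force: [-0.3, 1.0, -2.2]
opening: 0.472
grasp_force: 30.0
```

```bash
python3 - <<'E'
from h import *
d=imaging.capture("wrist");s=bot.read_state();print(s["position"],s["force"],s["opening"],s["grasp_force"])
a=imaging.capture("side")["frame"]; b=imaging.capture("scene")["frame"]
cv2.imwrite("pics/w7.png",np.vstack([cv2.resize(np.hstack([a[180:270,180:300],b[170:260,170:290]]),(800,300),interpolation=cv2.INTER_CUBIC),np.hstack([cv2.resize(d["frame"],(400,300)),cv2.resize(a[100:280,150:390],(400,300))])])[:,:,::-1])
E
```

```text
[0.51076039 0.07088849 0.15470376] [ 0.39215225 -0.73474377 -1.93746006] 0.47303307744917295 29.991466999053955
```

View pics/w7.png

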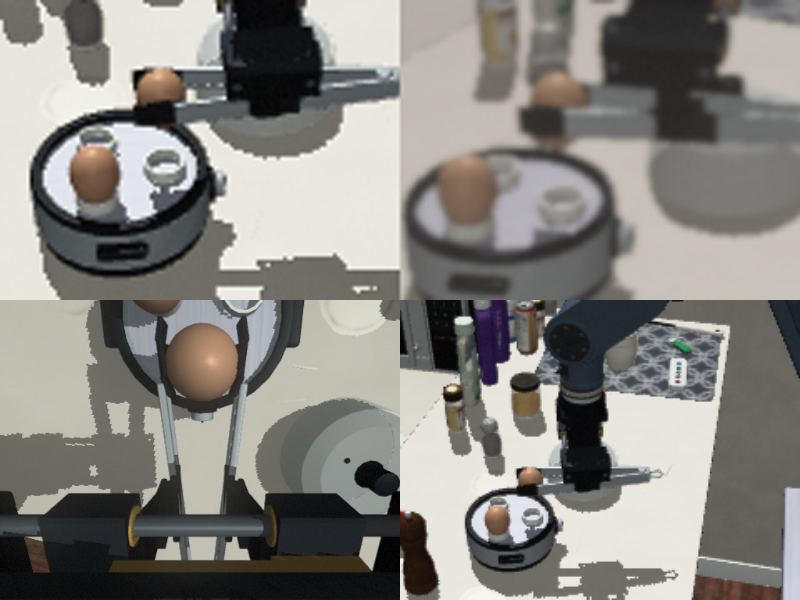

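The egg is held in the tongs above its empty seat, about 52 mm up. The back egg is still seated and the lid stands on the worktop. Handing in.

```bash
python3 -c "
from rig import bot
print(bot.hand_in())"
```

```text
the job is handed in; nothing more can be done
None
```

The job is handed in: the lid stands rim down on the worktop, the tongs hold the front egg about 5 cm above its seat over the cooker, and the back egg is still in its seat; the hand-in returned no verdict.

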